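Open the grinding hood's window to working height

ROBOT

A 6-joint arm with a two-finger parallel gripper is mounted at the origin on the work surface. World frame = base frame: x ahead of the robot, y to its left, z up, the work surface at z = 0. Lengths are in m, angles in rad, forces in N, time in s.
With the tool pointing down it reaches from about 0.325 to 0.9 m from the base axis. Payload 3.5 kg.
Tool frame: the origin (TCP) lies midway between the tips of the shut fingers; the grasp point (between the pads) lies 19 mm behind it; z points along the fingers, y is the direction in which the jaws open and shut (so a half turn about z gives the same grasp; the last joint's range is limited). The gripper opens to 85 mm and grips with 20 to 120 N. Pads are 22 mm wide; open, the fingers measure 114 mm over their backs; the gripper's body (76 mm by 85 mm) begins 54 mm behind the grasp point. The pads swing forward as they close: fully open they stand 13 mm farther back than shut.
Start: joints at [-1.233, 0.276, -0.026, 1.268, 0, 1.467], TCP at [0.267, -0.565, 0.231] pointing down, gripper open.
Joint ranges: [-3.12, 3.12], [-0.85, 1.88], [-1.08, 1.24], [-1.95, 2.15], [-1.57, 1.53], [-3.14, 3.14]. Speed limits (rad/s): [2.57, 2.57, 3.14, 3.14, 3.14, 3.14].

INTERFACE

Orientations are given as a rotation vector (axis times angle).
In Python, from workcell import sensors, vision, arm gives the robot as it stands.
- The arm moves only by the shell command python3 -m jog 'ROWS' [FORCE]. ROWS is JSON, a list of rows, each an object of numbers: "x", "y", "z": the shift along the tool's x, y, z in mm; "wx", "wy", "wz": the turn, a rotation vector about the tool's x, y, z in degrees; "jaw": the finger opening in mm, from 0 to 85.4. A call has exactly 10 rows; each row is the pose to reach, as a shift and turn from the pose commanded when the call began, along the tool's axes at that moment; what a row does not reach only later rows make up. A row lasts 1/8 s, in which the tool goes at most 62.5 mm and 10.7 degrees, less where a joint would pass 70% of its speed; a pose out of reach is approached as far as the arm can. A call with a gripper value outside its range is refused whole. The fingers move at their own pace and stop on an object; FORCE is the grip in N (left out, the last holds). Time passes only in rows, so rows that repeat a pose let the fingers close, or fill a call up. It gives the time, the measured TCP pose, the force and the opening at its end, in the units of the state.
- sensors.get_obs(): the state, without advancing time (a new reading comes with each control period).
- vision.snapshot(name): name is "scene" or "top"; returns the picture (384x512x3 uint8, red, green, blue); there is no depth.
- vision.camera_model(name): a dict with "K" (3x3 intrinsics, pixels), "R" (3x3) and "t" (3): a world point X has camera coordinates R X + t. Camera axes: x right, y down, z forward; pixel columns grow to the right and rows downward; lengths in m; the calibration is good to about 2 mm. A picture is of the moment at which its call begins. camera_model takes no time and is no camera call.
- arm.close_job(): hands the job in, once; it reports no verdict.
The state is a dict: "clock": time; "q": joint angles; "joint_velocities": joint speeds; "joint_efforts": joint torques, N m; "ee_pos": TCP position; "orientation": TCP orientation; "force": force on the tool from outside, world axes, zero at the start; "ft_torque": the same for the moment, N m; "finger_gap": opening from 0.0 (shut) to 1.0 (fully open).
Only numpy, scipy, OpenCV 4.12 (cv2) and the standard library are available. Lean on these libraries where they do the work, as an engineer would, in place of code of your own. Each camera call takes 0.05 s, during which the arm holds its last target.

TASK

Get the grinding hood ready for work without gripping anything: first press the green start button of the push-button station fully down and let it go, then push the hood's clear window up with your fingers from beneath its lip until the lip is level with the yellow pointer on the side channel, and leave it standing there. Do not pinch the lip, press the red button, shift the pointer or disturb anything else on the bench.

Things in the scene. Friction and masses are not known exactly. Their poses are not given: they have to be found in the camera images.
- hood: Bench extraction hood, clear walls on a green base 340 deep (x) x 500 wide (y) x 120 high, 563 high in all, a small blue grinder inside; fixed. Origin: centre of its underside; front faces its own -x (to the robot), z up. The window leans back (away from the robot) 30 degrees from upright and slides up along (sin 30, 0, cos 30) deg of this frame, between channels 40 wide at y +-230
- sash (a joint): The window's slide up the slope in m: 0 shut, 0.22 fully up; it starts nearly shut (0 to 0.05). Window 1.2 kg, balanced by counterweights in clear tubes at the hood's sides: it takes about 3 to 6 N to push it up or down, and it stays where it is left
- lip (a point): Centre of the outer edge of the window's lip, half-way through its thickness. The lip: a flange along the window's foot, 410 long, 8 thick, square to the window, 34 mm out towards the robot, so tilted up 30 degrees outwards; bare metal below, orange on top. Beneath and before it is free air down to the bench (145 to 190 mm). Axes: -x out of the window, y along the lip, z up the slope
- mark (a point): Centre line of the yellow pointer, 14 mm high, clamped on the hood's left channel (y = +230 mm of the hood), on the pointer's front face. The lip is level with it when both are equally far up the slope (along z of this point's frame, same axes as the lip's): 60 to 190 mm above the lip at the start
- start_top (a point): Centre of the top of the green start button, a flat cap 28 across on a black collar 44 across, facing up, 72 mm above the bench, on the far half of a grey push-button station 140 x 76 x 50 mm that is fixed on the bench at the left or right of the hood; goes down 6 mm at 5 N
- start (a joint): Travel of the green start button in m: 0 released, 0.006 fully down; springs back
- stop_top (a point): Centre of the top of the red stop button, same shape, 66 mm nearer the robot on the same station; not to be pressed
- stop (a joint): Travel of the red stop button in m: 0 released, 0.006 down
- tray: Small steel parts tray 140 x 80 x 28 mm, fixed, on the other side of the hood from the station; origin at the centre of its underside
- bush_tray: Loose steel bush, 48 across, 22 high, in the tray; origin at the centre of its underside
- bush_bench: Loose steel bush, 56 across, 25 high, on the bench in front of the hood; origin at the centre of its underside
- bush_hood: Loose brass bush, 48 across, 22 high, on the hood's work floor behind the window; origin at the centre of its underside
- dresser: Loose dark dressing stick 110 x 22 x 22 mm on the bench in front of the hood; origin at the centre of its underside, x along it
- oil: Loose yellow bottle, 64 across, 170 high, upright at the right side; origin at the centre of its underside
- goggles: Loose clear safety glasses, 140 wide, standing at the left side, 43 high
Mind the look-alikes: they are no part of the job. Leave any blue, purple or turquoise look-alike of the part that bears start_top alone.

How it is judged:
By the outcome, as a careful person would: the job done as asked, in the order asked, and still so for the second after the job is handed in, with the robot touching nothing.
It also fails if it takes over 50 s, if anything falls off the work surface, if the arm or the gripper's body presses on something with over 40 N, if the wrist force passes 120 N, or if a joint passes its speed limit or range.

## Working session

There is one attempt and no reset: what is moved stays moved. The work goes in short steps, Python scripts to look and compute and a shell command to move; the robot and the scene stay as the last step left them, time stands still between calls to the robot, and variables do not carry over. Pictures are saved under pics/ and viewed, and the job is handed in when it is done.

```bash
ls; mkdir -p pics; python3 - <<'E'
from workcell import sensors, vision, arm
import cv2
o=sensors.get_obs();print(o)
for n in("scene","top"):
    im=vision.snapshot(n);cv2.imwrite(f"pics/{n}0.png",im[:,:,::-1])
    m=vision.camera_model(n);print(n,m)
E
```

```text
pics
{'clock': 0.0, 'q': array([-1.23340316e+00,  2.77145802e-01, -2.79224835e-02,  1.26802756e+00,
        6.58881600e-06,  1.46739910e+00]), 'joint_velocities': array([-7.57652868e-04,  7.42214217e-05,  1.90628448e-04,  1.65815719e-03,
        9.22327529e-04, -1.51294081e-03]), 'joint_efforts': array([-3.05334916e-04, -4.45514703e+01,  2.95198774e+01,  1.64383405e-02,
        3.75492277e-05, -1.00004581e-06]), 'ee_pos': array([ 0.2663841 , -0.56449442,  0.23013219]), 'orientation': array([-3.06337174e+00, -6.86300687e-01,  4.11064549e-04]), 'force': array([0.25378438, 0.17539404, 0.40933656]), 'ft_torque': array([ 0.05033619, -0.00145113, -0.00104157]), 'finger_gap': 0.9976752399425288}
scene {'K': array([[474.86691628,   0.        , 262.99156769],
       [  0.        , 474.86691628, 194.37009235],
       [  0.        ,   0.        ,   1.        ]]), 'R': array([[-0.98480063, -0.17367481,  0.00218719],
       [-0.11371149,  0.63516538, -0.76395984],
       [ 0.13129136, -0.75259684, -0.64526008]]), 't': array([0.51137798, 0.16348328, 1.61494822])}
top {'K': array([[466.6833752 ,   0.        , 251.47411249],
       [  0.        , 466.6833752 , 194.46370207],
       [  0.        ,   0.        ,   1.        ]]), 'R': array([[ 0.00337661, -0.9999097 ,  0.01300718],
       [-0.99348122, -0.00483647, -0.11389324],
       [ 0.11394586, -0.01253782, -0.99340784]]), 't': array([0.01015931, 0.51351492, 1.68940754])}
```

View pics/scene0.png

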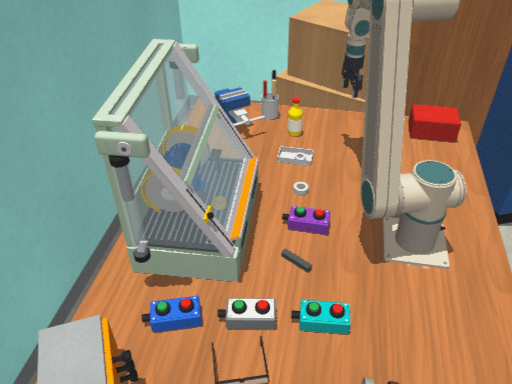

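View pics/top0.png

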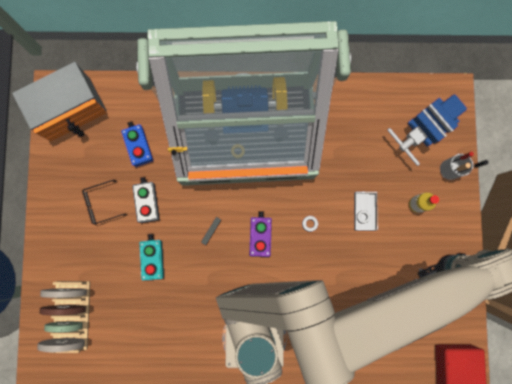

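The station candidates in the top view are blue (137,147), grey/white (145,200), turquoise (151,259) and purple (261,235). The grey one fits, because the task says "grey" and rules out the other colours. Its green button is at about (144,188) in top and (238,307) in scene. I'll enlarge to confirm.

```bash
python3 - <<'E'
import cv2,numpy as np
def crop(n,x,y,w,h,s,o):
    im=cv2.imread(f"pics/{n}.png")[y:y+h,x:x+w]
    im=cv2.resize(im,None,fx=s,fy=s,interpolation=cv2.INTER_CUBIC)
    for k in range(0,w,10): 
        cv2.line(im,(k*s,0),(k*s,5),(0,0,255),1); cv2.putText(im,str(x+k),(k*s,14),0,.3,(0,0,255))
    for k in range(0,h,10): 
        cv2.line(im,(0,k*s),(5,k*s),(0,0,255),1); cv2.putText(im,str(y+k),(6,k*s+4),0,.3,(0,0,255))
    cv2.imwrite(f"pics/{o}.png",im)
crop("top0",120,170,50,60,10,"c1")
crop("scene0",215,290,70,45,11,"c2")
crop("top0",150,130,180,60,4,"c3")
crop("scene0",180,150,90,100,6,"c4")
E
```

```text
(no output)
```

View pics/c1.png

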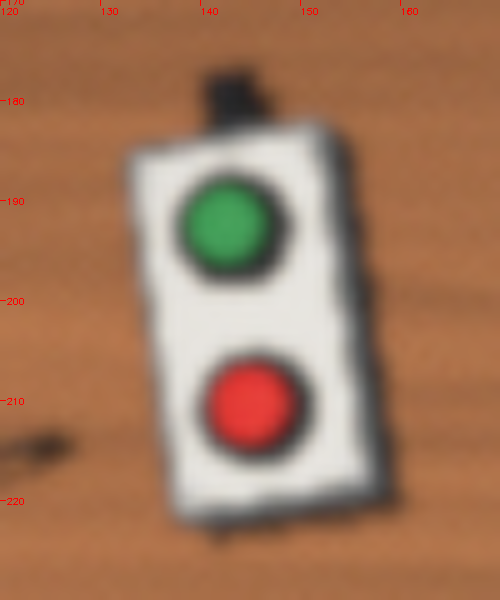

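View pics/c2.png

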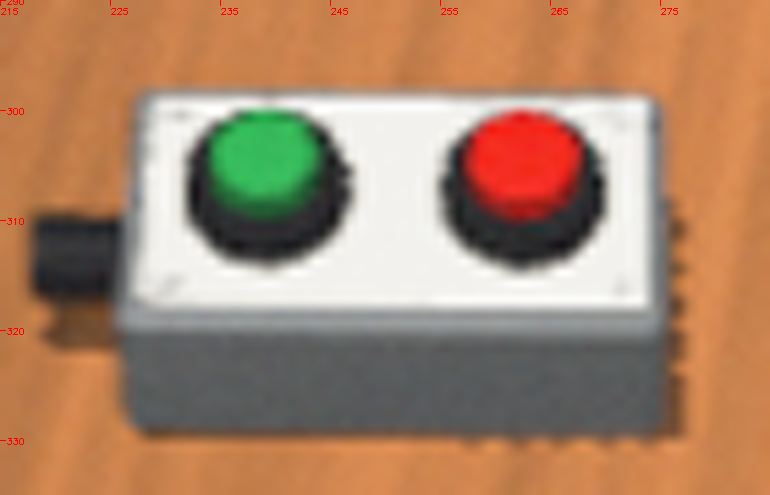

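View pics/c3.png

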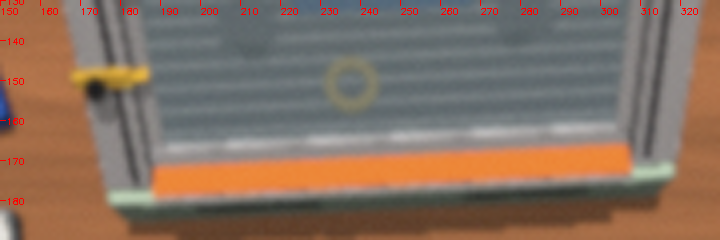

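View pics/c4.png

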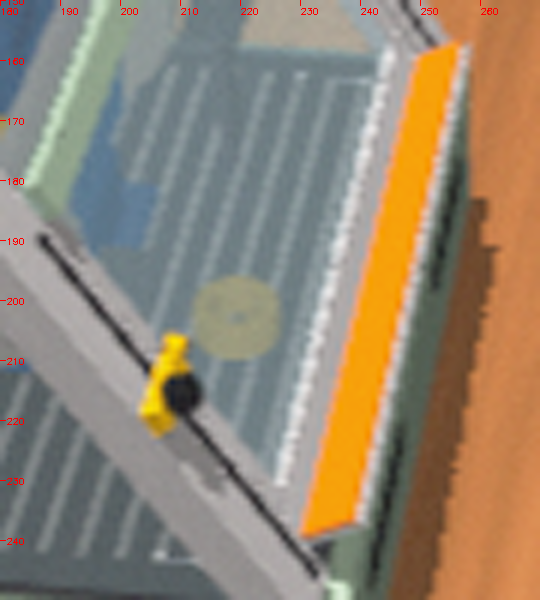

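The crops confirm it: the grey station with its light top. The green cap centre is at top (142.5,192.2) and scene (239.1,304.4). The pointer needs a closer look.

```bash
cat > h.py <<'E'
import cv2,numpy as np
from workcell import vision
M={n:vision.camera_model(n) for n in("scene","top")}
def crop(n,x,y,w,h,s,o):
    im=cv2.imread(f"pics/{n}.png")[y:y+h,x:x+w]
    im=cv2.resize(im,None,fx=s,fy=s,interpolation=cv2.INTER_CUBIC)
    st=10 if s<14 else 5
    for k in range(0,w,st): 
        cv2.line(im,(k*s,0),(k*s,5),(0,0,255),1); cv2.putText(im,str(x+k),(k*s,14),0,.35,(0,0,255))
    for k in range(0,h,st): 
        cv2.line(im,(0,k*s),(5,k*s),(0,0,255),1); cv2.putText(im,str(y+k),(6,k*s+4),0,.35,(0,0,255))
    cv2.imwrite(f"pics/{o}.png",im)
def P(n): m=M[n]; return m["K"]@np.c_[m["R"],m["t"]]
def tri(top,scene):
    X=cv2.triangulatePoints(P("top"),P("scene"),np.array(top,float).reshape(2,1),np.array(scene,float).reshape(2,1))
    X=(X[:3]/X[3])[:,0]; return X
def proj(n,X):
    p=P(n)@np.r_[X,1]; return p[:2]/p[2]
def onplane(n,uv,z):
    m=M[n]; d=m["R"].T@np.linalg.inv(m["K"])@np.r_[uv,1]; c=-m["R"].T@m["t"]
    return c+d*(z-c[2])/d[2]
E
python3 - <<'E'
from h import *
crop("top0",162,138,36,30,20,"c5")
crop("scene0",195,198,28,28,20,"c6")
np.set_printoptions(precision=4,suppress=True)
for k,a,b in [("start",(142.5,192.2),(239.1,304.4)),("stop",(145,210.5),(262.4,304.5)),("LO",(188.3,178.8),(239.5,237)),("LI",(188.3,171.8),(230.3,239.5)),("RO",(307.8,173),(257.8,157.5)),("RI",(307.3,165.8),(249.2,159.2)),
("pL",(168,149.3),(206,220.7)),("pR",(187,148.5),(209,206.5))]:
    X=tri(a,b); print(k,X,proj("top",X)-a,proj("scene",X)-b)
print(onplane("top",(142.5,192.2),.072),onplane("scene",(239.1,304.4),.072))
E
```

```text
start [0.5158 0.4041 0.0683] [-0.0103 -0.1516] [0.1847 0.0315]
stop [0.4506 0.3931 0.0686] [-0.0161 -0.3331] [0.4048 0.0609]
LO [0.5508 0.2297 0.1571] [0.0168 0.2208] [-0.2416 -0.0441]
LI [0.5781 0.2319 0.1436] [-0.003  -0.0349] [0.0383 0.0072]
RO [ 0.5722 -0.1795  0.1553] [0.0394 0.5488] [-0.4953 -0.0897]
RI [ 0.6019 -0.1794  0.1434] [-0.0133 -0.1629] [0.1472 0.0271]
pL [0.6309 0.2837 0.2606] [0.0247 0.2242] [-0.2472 -0.0532]
pR [0.6365 0.2233 0.259 ] [-0.0511 -0.4509] [0.4804 0.1014]
[0.5148 0.4032 0.072 ] [0.5157 0.4067 0.072 ]
```

View pics/c5.png

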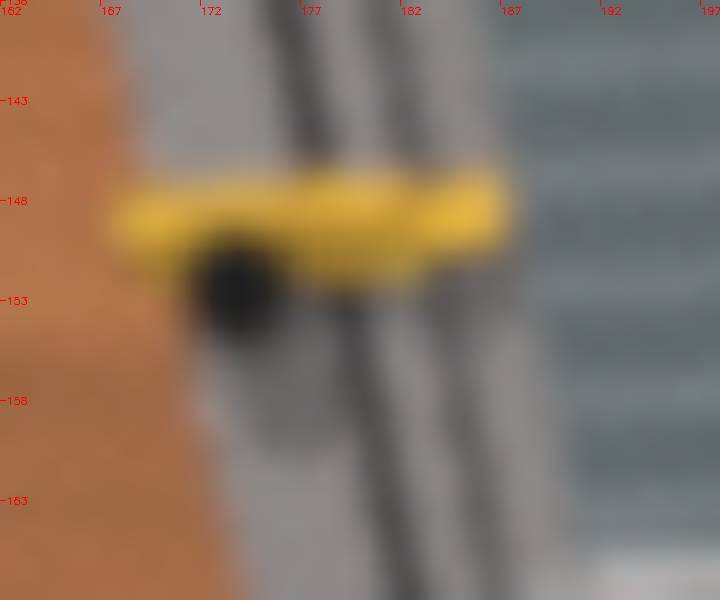

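View pics/c6.png

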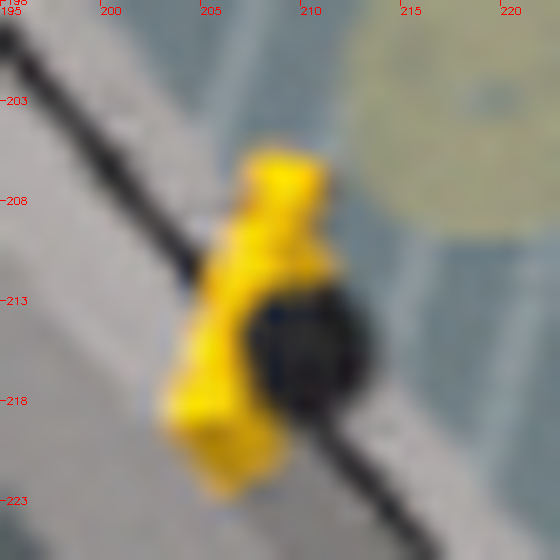

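```bash
cat >> h.py <<'E'
np.set_printoptions(precision=4,suppress=True)
yaw=np.radians(3.1)
hx=np.array([np.cos(yaw),np.sin(yaw),0]);ey=np.array([-np.sin(yaw),np.cos(yaw),0]);z=np.array([0,0,1.])
eu=.5*hx+np.cos(np.pi/6)*z; en=-np.cos(np.pi/6)*hx+.5*z
E
python3 - <<'E'
from h import *
pts={k:tri(a,b) for k,a,b in [("LO",(188.3,178.8),(239.5,237)),("LI",(188.3,171.8),(230.3,239.5)),("RO",(307.8,173),(257.8,157.5)),("RI",(307.3,165.8),(249.2,159.2)),
("pL",(168,149.3),(206,220.7)),("pR",(187,148.5),(209,206.5))]}
for k,X in pts.items(): print(k,"y,u,n",1000*np.array([X@ey,X@eu,X@en]))
X=pts["pL"]
for n in("top","scene"):
  for nm,e in(("y",ey),("u",eu),("n",en)): print(n,nm,(proj(n,X+e*.01)-proj(n,X)))
E
```

```text
LO y,u,n [ 199.5734  417.2797 -408.5304]
LI y,u,n [ 200.309   419.2852 -438.957 ]
RO y,u,n [-210.1393  415.385  -408.7693]
RI y,u,n [-211.7193  419.8761 -440.3734]
pL y,u,n [ 249.1801  548.385  -428.5388]
pR y,u,n [ 188.602   548.0933 -431.3436]
top y [-3.1202  0.1467]
top u [-0.494  -2.1042]
top n [-0.1748  2.3294]
scene y [-0.7679  2.4764]
scene u [-2.0154 -2.4371]
scene n [ 2.9407 -1.054 ]
```

```bash
python3 - <<'E'
from h import *
from scipy.optimize import least_squares
def X(y,u,n): return y*ey+u*eu+n*en
def res(p):
    yL,u,nf,d,dx,dy=p; h=.007
    r=[proj("scene",X(yL,u-h,nf-d))-(206.1,222.8),proj("scene",X(yL,u+h,nf-d))-(203.0,218.8),proj("scene",X(yL,u-h,nf))-(209.2,220.8),
       [proj("top",X(.218,u+h,nf-d))[1]+dy-146.8],[proj("top",X(.212,u-h,nf))[1]+dy-152.2],[proj("top",X(yL,u,nf))[0]+dx-167.8]]
    return np.concatenate([np.concatenate(r),[dx*1,dy*1]])
s=least_squares(res,[.25,.548,-.43,.01,0,0]);print(s.x,s.fun)
yL,u,nf,d,_,_=s.x
for n in("top","scene"):
    S=20;x0,y0,w,h=(162,138,36,30) if n=="top" else (195,198,28,28)
    im=cv2.resize(cv2.imread(f"pics/{n}0.png")[y0:y0+h,x0:x0+w],None,fx=S,fy=S,interpolation=cv2.INTER_CUBIC)
    for nn in(nf,nf-d):
        q=[(proj(n,X(a,b,nn))-(x0,y0))*S for a,b in((yL,u-.007),(yL,u+.007),(yL-.045,u+.007),(yL-.045,u-.007))]
        cv2.polylines(im,[np.int32(q)],True,(255,0,255) if nn==nf else (255,255,0),1)
    cv2.imwrite(f"pics/fit_{n}.png",im)
a=cv2.imread("pics/fit_top.png");b=cv2.imread("pics/fit_scene.png")
c=np.zeros((600,1280,3),np.uint8);c[:600,:720]=a;c[:560,720:]=b
cv2.imwrite("pics/fit.png",cv2.resize(c,None,fx=.62,fy=.62))
E
```

```text
[ 0.2493  0.5498 -0.4202  0.0115  0.0099  0.1156] [-0.1525 -0.4608  0.1312  0.1417  0.119   0.337  -0.1162  0.0007 -0.0099
  0.0099  0.1156]
```

View pics/fit.png

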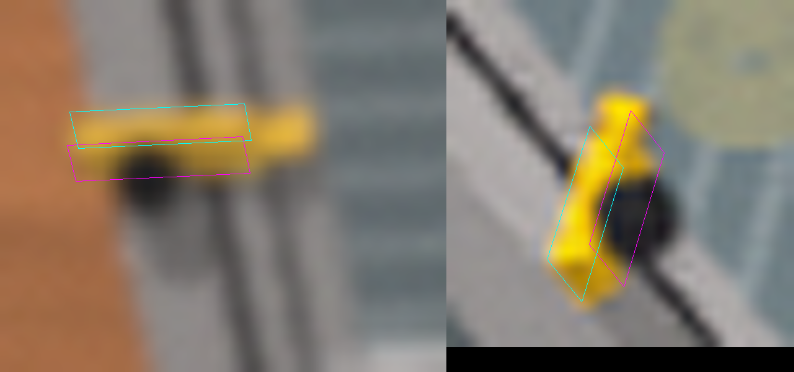

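Fit: mark at u ≈ 549 mm, lip centre at u ≈ 414 mm, so the lift is about 135 mm. The start button is at about (0.515,0.405,0.072). I'm travelling toward the button now, shutting the fingers on the way.

```bash
python3 -m jog '[{"x":38,"y":-46,"z":-10,"wz":-9.7,"jaw":0},{"x":76,"y":-92,"z":-20,"wz":-19.4,"jaw":0},{"x":114,"y":-138,"z":-30,"wz":-29.1,"jaw":0},{"x":152,"y":-184,"z":-30,"wz":-38.8,"jaw":0},{"x":190,"y":-230,"z":-30,"wz":-48.5,"jaw":0},{"x":228,"y":-276,"z":-30,"wz":-58.2,"jaw":0},{"x":266,"y":-322,"z":-30,"wz":-67.9,"jaw":0},{"x":304,"y":-368,"z":-30,"wz":-77.6,"jaw":0},{"x":342,"y":-414,"z":-30,"wz":-87.3,"jaw":0},{"x":380,"y":-460,"z":-30,"wz":-97,"jaw":0}]' 30
cat >> h.py <<'E'
from scipy.spatial.transform import Rotation as Rn
from workcell import sensors
def st(target=None):
    o=sensors.get_obs();R=Rn.from_rotvec(o["orientation"]).as_matrix()
    print("t",o["clock"],"q",o["q"],"pos",o["ee_pos"],"F",o["force"],"gap",o["finger_gap"]);print(R)
    if target is not None: print("tool shift mm",1000*R.T@(np.array(target)-o["ee_pos"]))
    return o,R
E
python3 -c "
from h import *
st([.5155,.405,.11])"
```

```text
t 0.1 q [-1.2334  0.2771 -0.0277  1.268  -0.      1.4674] pos [ 0.2664 -0.5646  0.2303] F [-0.0979  0.2192  0.3451] gap 1.0001235286434669
[[ 0.9044  0.4267 -0.0007]
 [ 0.4267 -0.9044  0.0019]
 [ 0.0002 -0.002  -1.    ]]
tool shift mm [ 638.9353 -770.3826  121.9492]$[0]: bad value
```

The call was refused with no motion. I'll retry with every key given.

```bash
python3 -m jog '[{"x":38,"y":-46,"z":-10,"wx":0,"wy":0,"wz":-9.7,"jaw":0},{"x":76,"y":-92,"z":-20,"wx":0,"wy":0,"wz":-19.4,"jaw":0},{"x":114,"y":-138,"z":-30,"wx":0,"wy":0,"wz":-29.1,"jaw":0},{"x":152,"y":-184,"z":-30,"wx":0,"wy":0,"wz":-38.8,"jaw":0},{"x":190,"y":-230,"z":-30,"wx":0,"wy":0,"wz":-48.5,"jaw":0},{"x":228,"y":-276,"z":-30,"wx":0,"wy":0,"wz":-58.2,"jaw":0},{"x":266,"y":-322,"z":-30,"wx":0,"wy":0,"wz":-67.9,"jaw":0},{"x":304,"y":-368,"z":-30,"wx":0,"wy":0,"wz":-77.6,"jaw":0},{"x":342,"y":-414,"z":-30,"wx":0,"wy":0,"wz":-87.3,"jaw":0},{"x":380,"y":-460,"z":-30,"wx":0,"wy":0,"wz":-97,"jaw":0}]' 30
python3 -c "
from h import *
st([.5155,.405,.11])"
```

```text
clock: 1.35
ee_pos: [0.4139, 0.0149, 0.2612]
orientation: [1.509, 2.755, 0.0]
force: [1.9, -0.4, 0.8]
finger_gap: 0.001
t 1.35 q [-0.1204 -0.1216 -0.3968  1.2953 -0.0001  0.8819] pos [0.4139 0.0149 0.2612] F [ 1.8601 -0.3579  0.8248] gap 0.0012423997598509586
[[-0.5383  0.8427  0.0003]
 [ 0.8427  0.5383 -0.0002]
 [-0.0003  0.0002 -1.    ]]
tool shift mm [274.1643 295.5861 151.135 ]
```

```bash
python3 -m jog '[{"x":34,"y":37,"z":0,"wx":0,"wy":0,"wz":-7.2,"jaw":0},{"x":68,"y":74,"z":0,"wx":0,"wy":0,"wz":-14.4,"jaw":0},{"x":102,"y":111,"z":0,"wx":0,"wy":0,"wz":-21.6,"jaw":0},{"x":136,"y":148,"z":10,"wx":0,"wy":0,"wz":-28.8,"jaw":0},{"x":171,"y":185,"z":30,"wx":0,"wy":0,"wz":-36,"jaw":0},{"x":205,"y":222,"z":55,"wx":0,"wy":0,"wz":-43.2,"jaw":0},{"x":240,"y":259,"z":85,"wx":0,"wy":0,"wz":-50.4,"jaw":0},{"x":274,"y":295.5,"z":120,"wx":0,"wy":0,"wz":-57.5,"jaw":0},{"x":274,"y":295.5,"z":148,"wx":0,"wy":0,"wz":-57.5,"jaw":0},{"x":274,"y":295.5,"z":151,"wx":0,"wy":0,"wz":-57.5,"jaw":0}]'
python3 - <<'E'
from h import *
st([.5155,.405,.072])
for n in("top","scene"): cv2.imwrite(f"pics/{n}1.png",vision.snapshot(n)[:,:,::-1])
crop("top1",110,160,70,70,8,"d1"); crop("scene1",200,250,90,80,7,"d2")
a=cv2.imread("pics/d1.png");b=cv2.imread("pics/d2.png");c=np.zeros((560,1190,3),np.uint8);c[:,:560]=a;c[:,560:]=b;cv2.imwrite("pics/d.png",cv2.resize(c,(800,376)))
E
```

```text
clock: 2.6
ee_pos: [0.5152, 0.4013, 0.1067]
orientation: [-0.005, -3.135, 0.006]
force: [-0.2, -0.9, 0.3]
finger_gap: 0.002
t 2.6 q [ 0.5629  0.4139 -0.1073  1.0569 -0.0001  0.5664] pos [0.5152 0.4013 0.1067] F [-0.213  -0.8867  0.2647] gap 0.0018700745332732012
[[-1.      0.0035 -0.0061]
 [ 0.0035  1.     -0.004 ]
 [ 0.0061 -0.004  -1.    ]]
tool shift mm [-0.5343  3.8332 34.6628]
```

View pics/d.png

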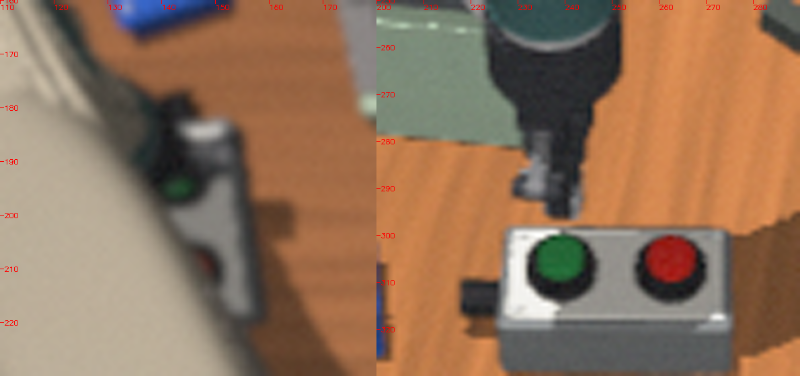

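The fingertips are above the green cap (scene about (239,293)). Pressing gradually.

```bash
python3 -m jog '[{"x":0,"y":0,"z":10,"wx":0,"wy":0,"wz":0,"jaw":0},{"x":0,"y":0,"z":20,"wx":0,"wy":0,"wz":0,"jaw":0},{"x":0,"y":0,"z":30,"wx":0,"wy":0,"wz":0,"jaw":0},{"x":0,"y":0,"z":36,"wx":0,"wy":0,"wz":0,"jaw":0},{"x":0,"y":0,"z":39,"wx":0,"wy":0,"wz":0,"jaw":0},{"x":0,"y":0,"z":41,"wx":0,"wy":0,"wz":0,"jaw":0},{"x":0,"y":0,"z":43,"wx":0,"wy":0,"wz":0,"jaw":0},{"x":0,"y":0,"z":44,"wx":0,"wy":0,"wz":0,"jaw":0},{"x":0,"y":0,"z":45,"wx":0,"wy":0,"wz":0,"jaw":0},{"x":0,"y":0,"z":45,"wx":0,"wy":0,"wz":0,"jaw":0}]'
python3 -c "
from h import *
st()"
```

```text
clock: 3.95
ee_pos: [0.5175, 0.4021, 0.066]
orientation: [-0.007, -3.141, 0.001]
force: [-3.2, -3.7, 7.4]
finger_gap: 0.001
t 3.95 q [ 0.5621  0.451  -0.1461  0.9741 -0.0002  0.5664] pos [0.5175 0.4021 0.066 ] F [-3.1943 -3.6528  7.3632] gap 0.0005123011012335494
[[-1.      0.0043 -0.0003]
 [ 0.0043  1.     -0.0005]
 [ 0.0003 -0.0005 -1.    ]]
```

```bash
python3 -m jog '[{"x":0,"y":0,"z":1,"wx":0,"wy":0,"wz":0,"jaw":0},{"x":0,"y":0,"z":2,"wx":0,"wy":0,"wz":0,"jaw":0},{"x":0,"y":0,"z":3,"wx":0,"wy":0,"wz":0,"jaw":0},{"x":0,"y":0,"z":3,"wx":0,"wy":0,"wz":0,"jaw":0},{"x":0,"y":0,"z":3,"wx":0,"wy":0,"wz":0,"jaw":0},{"x":0,"y":0,"z":3,"wx":0,"wy":0,"wz":0,"jaw":0},{"x":0,"y":0,"z":3,"wx":0,"wy":0,"wz":0,"jaw":0},{"x":0,"y":0,"z":3,"wx":0,"wy":0,"wz":0,"jaw":0},{"x":0,"y":0,"z":3,"wx":0,"wy":0,"wz":0,"jaw":0},{"x":0,"y":0,"z":3,"wx":0,"wy":0,"wz":0,"jaw":0}]'
python3 - <<'E'
from h import *
st()
for n in("scene",): cv2.imwrite(f"pics/{n}2.png",vision.snapshot(n)[:,:,::-1])
crop("scene2",215,280,70,50,11,"e2")
E
```

```text
clock: 5.2
ee_pos: [0.5176, 0.4022, 0.0658]
orientation: [0.006, 3.141, -0.0]
force: [-8.6, -5.8, 19.8]
finger_gap: -0.003
t 5.2 q [ 0.5622  0.4509 -0.1468  0.9728 -0.0004  0.5663] pos [0.5176 0.4022 0.0658] F [-8.5518 -5.8    19.8215] gap -0.002797365173246421
[[-1.      0.0041  0.0004]
 [ 0.0041  1.     -0.0002]
 [-0.0004 -0.0002 -1.    ]]
```

View pics/e2.png

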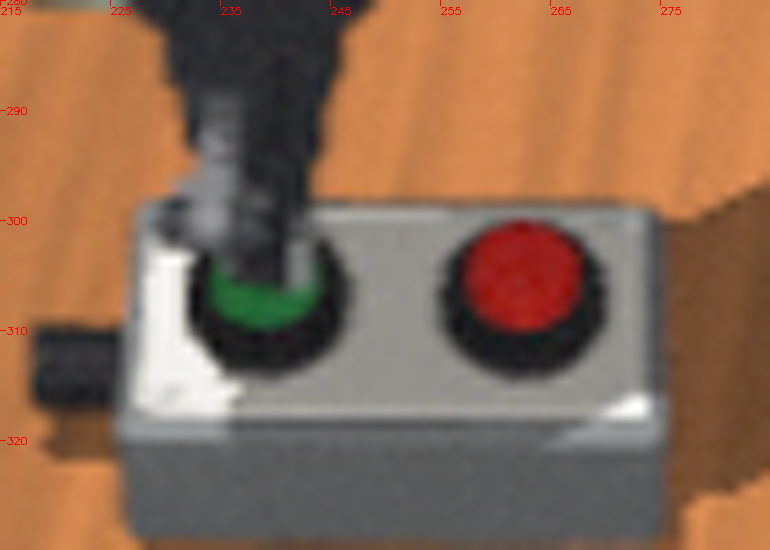

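Fully down: z is stuck at 0.066 while the force rose to 20 N. Now releasing upward.

```bash
python3 -m jog '[{"x":0,"y":0,"z":-6,"wx":0,"wy":0,"wz":0,"jaw":0},{"x":0,"y":0,"z":-14,"wx":0,"wy":0,"wz":0,"jaw":0},{"x":0,"y":0,"z":-30,"wx":0,"wy":0,"wz":0,"jaw":0},{"x":0,"y":0,"z":-60,"wx":0,"wy":0,"wz":0,"jaw":0},{"x":0,"y":0,"z":-100,"wx":0,"wy":0,"wz":0,"jaw":0},{"x":40,"y":-20,"z":-130,"wx":0,"wy":0,"wz":0,"jaw":0},{"x":70,"y":-60,"z":-150,"wx":0,"wy":0,"wz":0,"jaw":0},{"x":100,"y":-105,"z":-160,"wx":0,"wy":0,"wz":0,"jaw":0},{"x":130,"y":-150,"z":-160,"wx":0,"wy":0,"wz":0,"jaw":0},{"x":130,"y":-150,"z":-160,"wx":0,"wy":0,"wz":0,"jaw":0}]'
python3 - <<'E'
from h import *
from scipy.optimize import least_squares
o,R=st()
cv2.imwrite("pics/scene3.png",vision.snapshot("scene")[:,:,::-1]); crop("scene3",200,270,90,60,8,"f")
D=[(.2771,-.0277,.2664,-.5646,.2303),(.4509,-.1468,.5176,.4022,.0658),(-.1216,-.3968,.4139,.0149,.2612),(o["q"][1],o["q"][2],*o["ee_pos"])]
def f(p):
    r0,h,L1,L2,e=p;o=[]
    for q2,q3,x,y,zz in D:
        r=np.sqrt(x*x+y*y-.0644**2); a=q2-q3
        o+= [r0+L1*np.sin(q2)+L2*np.cos(a)+e*np.sin(a)-r, h+L1*np.cos(q2)-L2*np.sin(a)+e*np.cos(a)-zz]
    return o
s=least_squares(f,[0,0,.4,.4,0]);print(s.x,s.fun)
E
```

```text
clock: 6.5
ee_pos: [0.3846, 0.2507, 0.2225]
orientation: [-0.01, -3.141, 0.001]
force: [0.4, 1.2, 0.9]
finger_gap: -0.002
t 6.5 q [ 0.4368 -0.0143 -0.3804  1.2058 -0.0001  0.4429] pos [0.3846 0.2507 0.2225] F [0.4187 1.2261 0.8897] gap -0.0020123673370916807
[[-1.      0.0061 -0.0009]
 [ 0.0061  1.     -0.0005]
 [ 0.0009 -0.0005 -1.    ]]
[-0.0004 -0.166   0.5466  0.489   0.0182] [ 0.0001  0.     -0.0001  0.     -0.0003 -0.      0.0004 -0.    ]
```

View pics/f.png

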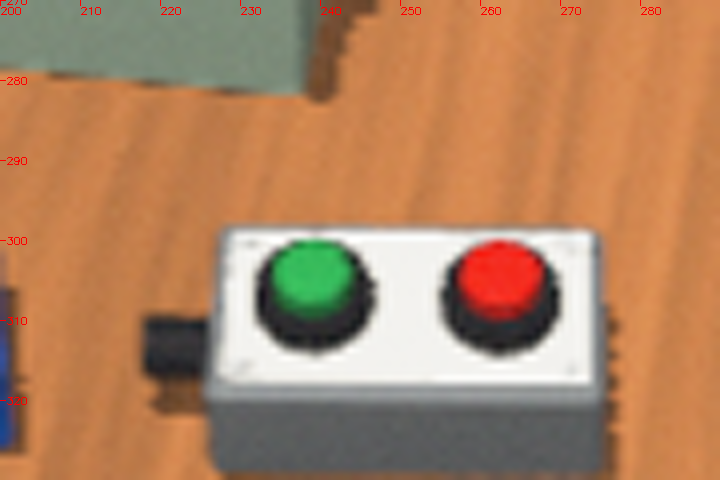

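The button has sprung back (caps look the same as before). Next: where the base front is, and the fingertip plan under the lip.

```bash
python3 - <<'E'
from h import *
print(onplane("top",(177,180.5),.12),onplane("top",(317,174.5),.12))
crop("top0",165,165,40,25,20,"g1");crop("scene0",225,215,35,30,18,"g2")
E
```

```text
[0.5509 0.2736 0.12  ] [ 0.5747 -0.2164  0.12  ]
```

View pics/g1.png

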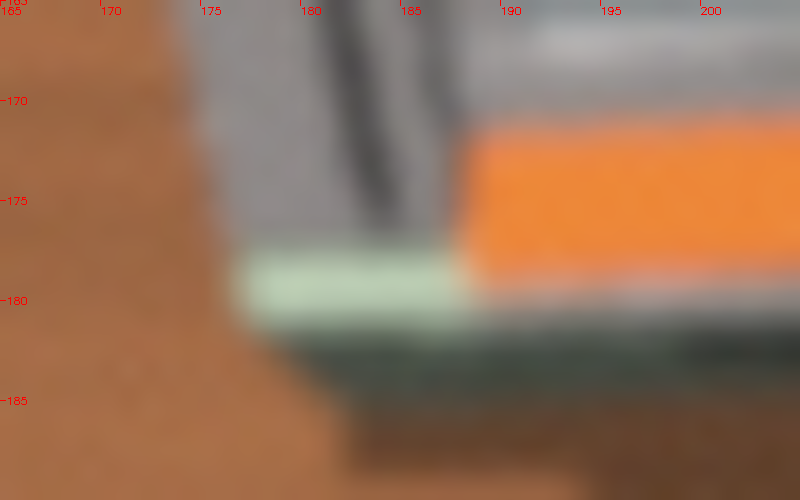

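View pics/g2.png

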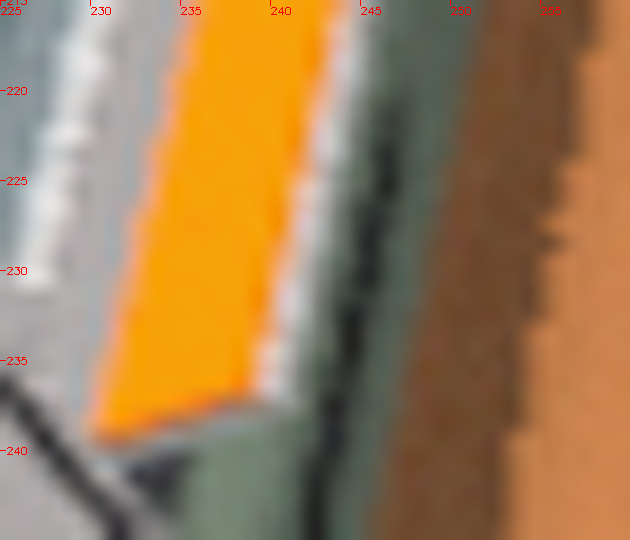

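```bash
cat >> h.py <<'E'
P=40
def plan(r,y,zz,pitch=40):
    import math
    p=math.radians(pitch); a=math.cos(p)*hx-math.sin(p)*z
    G=np.c_[np.cross(ey,a),ey,a]; X=r*hx+y*ey+zz*z
    o=sensors.get_obs();R=Rn.from_rotvec(o["orientation"]).as_matrix()
    print("shift",1000*R.T@(X-o["ee_pos"]),"turn deg",np.degrees(Rn.from_matrix(R.T@G).as_rotvec()),"world",X)
E
python3 -c "
from h import *
plan(.48,.0644,.19)"
```

```text
shift [ -89.9965 -161.5455   32.9413] turn deg [ -1.4365 -49.8964  -3.2239] world [0.4758 0.0903 0.19  ]
```

```bash
sed -i '/^P=40$/d' h.py; python3 -m jog '[{"x":-13,"y":-23,"z":3,"wx":-0.2,"wy":-7,"wz":-0.5,"jaw":0},{"x":-26,"y":-46,"z":7,"wx":-0.4,"wy":-14,"wz":-0.9,"jaw":0},{"x":-39,"y":-69,"z":12,"wx":-0.6,"wy":-21,"wz":-1.4,"jaw":0},{"x":-52,"y":-92,"z":17,"wx":-0.8,"wy":-28,"wz":-1.8,"jaw":0},{"x":-65,"y":-115,"z":22,"wx":-1,"wy":-35,"wz":-2.3,"jaw":0},{"x":-78,"y":-138,"z":28,"wx":-1.2,"wy":-42,"wz":-2.7,"jaw":0},{"x":-90,"y":-161.5,"z":33,"wx":-1.4,"wy":-49.9,"wz":-3.2,"jaw":0},{"x":-90,"y":-161.5,"z":33,"wx":-1.4,"wy":-49.9,"wz":-3.2,"jaw":0},{"x":-90,"y":-161.5,"z":33,"wx":-1.4,"wy":-49.9,"wz":-3.2,"jaw":0},{"x":-90,"y":-161.5,"z":33,"wx":-1.4,"wy":-49.9,"wz":-3.2,"jaw":0}]'
python3 - <<'E'
from h import *
o,R=st()
plan(.526,.0644,.151)
for n in("scene","top"): cv2.imwrite(f"pics/{n}4.png",vision.snapshot(n)[:,:,::-1])
E
```

```text
clock: 7.8
ee_pos: [0.4777, 0.092, 0.1909]
orientation: [-0.064, 2.269, 0.029]
force: [1.2, 0.0, -0.3]
finger_gap: 0.002
t 7.8 q [ 0.0589 -0.4009 -1.0645  0.035  -0.0026  0.0008] pos [0.4777 0.092  0.1909] F [ 1.1876  0.049  -0.3306] gap 0.0019573438297311226
[[-0.6421 -0.0563  0.7645]
 [-0.037   0.9984  0.0425]
 [-0.7657 -0.001  -0.6432]]
shift [ 2.2558 -1.7031 59.3442] turn deg [ 0.0617 -0.0285  0.1279] world [0.5217 0.0928 0.151 ]
```

View pics/scene4.png

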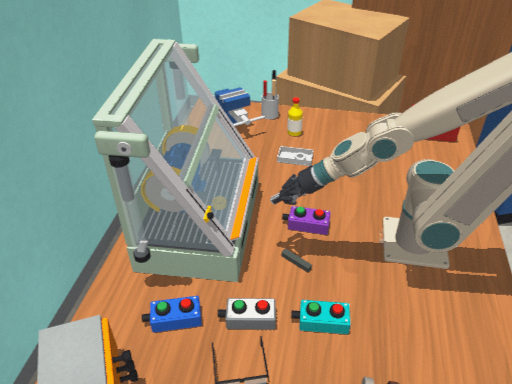

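View pics/top4.png

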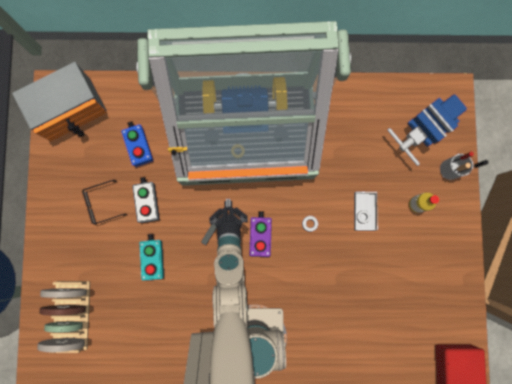

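The tool is in front of the lip, tilted, and clear of the purple station. Sliding in beneath the lip.

```bash
python3 -m jog '[{"x":1,"y":-1,"z":15,"wx":0,"wy":0,"wz":0,"jaw":0},{"x":2,"y":-1.7,"z":30,"wx":0,"wy":0,"wz":0,"jaw":0},{"x":2.3,"y":-1.7,"z":45,"wx":0,"wy":0,"wz":0,"jaw":0},{"x":2.3,"y":-1.7,"z":59,"wx":0,"wy":0,"wz":0,"jaw":0},{"x":2.3,"y":-1.7,"z":70,"wx":0,"wy":0,"wz":0,"jaw":0},{"x":2.3,"y":-1.7,"z":80,"wx":0,"wy":0,"wz":0,"jaw":0},{"x":2.3,"y":-1.7,"z":90,"wx":0,"wy":0,"wz":0,"jaw":0},{"x":2.3,"y":-1.7,"z":97,"wx":0,"wy":0,"wz":0,"jaw":0},{"x":2.3,"y":-1.7,"z":99,"wx":0,"wy":0,"wz":0,"jaw":0},{"x":2.3,"y":-1.7,"z":99,"wx":0,"wy":0,"wz":0,"jaw":0}]'
python3 - <<'E'
from h import *
o,R=st();print("u,n",o["ee_pos"]@eu,o["ee_pos"]@en, "tool-axis of eu",R.T@eu)
plan(.562,.0644,.1336)
for n in("scene","top"): cv2.imwrite(f"pics/{n}5.png",vision.snapshot(n)[:,:,::-1])
crop("scene5",225,150,80,80,7,"h1");crop("top5",190,160,70,70,8,"h2")
E
```

```text
clock: 9.15
ee_pos: [0.5506, 0.0933, 0.1237]
orientation: [-0.063, 2.27, 0.027]
force: [-0.6, -0.3, -0.5]
finger_gap: 0.001
t 9.15 q [ 0.051  -0.0547 -1.0381 -0.2835  0.002  -0.0035] pos [0.5506 0.0933 0.1237] F [-0.5973 -0.294  -0.4533] gap 0.0011773638064164443
[[-0.6432 -0.0547  0.7638]
 [-0.0363  0.9985  0.041 ]
 [-0.7649 -0.0013 -0.6442]]
u,n 0.3845136115275356 -0.4186548393278945 tool-axis of eu [-0.9845 -0.0015 -0.1754]
shift [-12.2194   1.0177  -0.9065] turn deg [-0.0206 -0.1043  0.0835] world [0.5577 0.0947 0.1336]
```

View pics/h1.png

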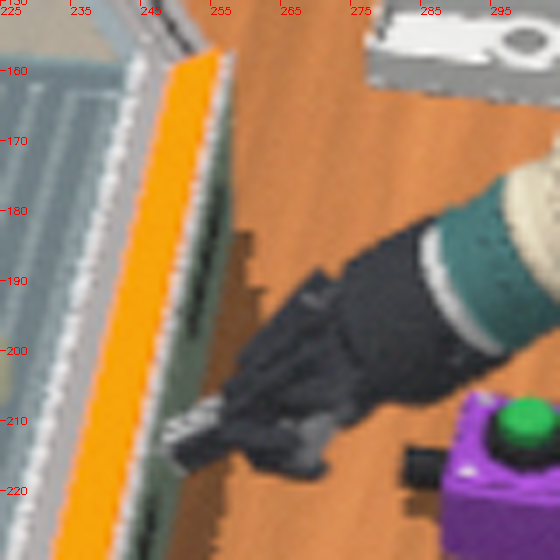

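View pics/h2.png

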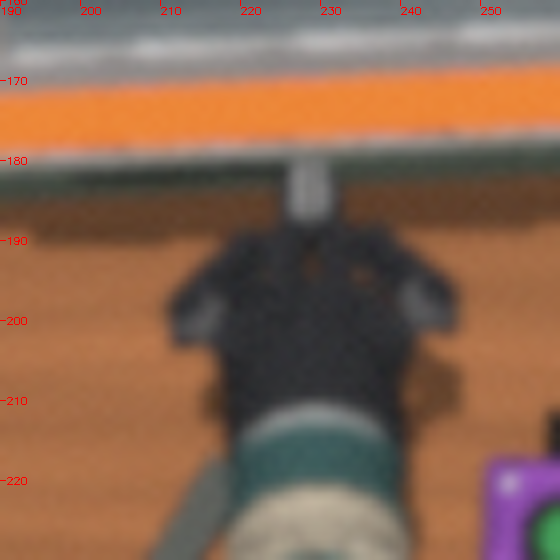

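```bash
python3 -m jog '[{"x":0,"y":0,"z":4,"wx":0,"wy":0,"wz":0,"jaw":0},{"x":0,"y":0,"z":8,"wx":0,"wy":0,"wz":0,"jaw":0},{"x":-3,"y":0,"z":7.5,"wx":0,"wy":0,"wz":0,"jaw":0},{"x":-6,"y":0,"z":7,"wx":0,"wy":0,"wz":0,"jaw":0},{"x":-9,"y":0,"z":6.4,"wx":0,"wy":0,"wz":0,"jaw":0},{"x":-12,"y":0,"z":5.9,"wx":0,"wy":0,"wz":0,"jaw":0},{"x":-14,"y":0,"z":5.5,"wx":0,"wy":0,"wz":0,"jaw":0},{"x":-16,"y":0,"z":5.2,"wx":0,"wy":0,"wz":0,"jaw":0},{"x":-18,"y":0,"z":4.8,"wx":0,"wy":0,"wz":0,"jaw":0},{"x":-20,"y":0,"z":4.5,"wx":0,"wy":0,"wz":0,"jaw":0}]'
python3 - <<'E'
from h import *
o,R=st();print("u,n",o["ee_pos"]@eu,o["ee_pos"]@en,"Fu",o["force"]@eu)
for n in("scene","top"): cv2.imwrite(f"pics/{n}6.png",vision.snapshot(n)[:,:,::-1])
crop("scene6",225,150,80,80,7,"i1");crop("top6",190,160,70,70,8,"i2")
E
```

```text
clock: 10.5
ee_pos: [0.5651, 0.0941, 0.134]
orientation: [-0.063, 2.274, 0.027]
force: [-1.2, 0.6, -4.5]
finger_gap: 0.002
t 10.5 q [ 0.0512 -0.055  -0.9983 -0.2389  0.0018 -0.0033] pos [0.5651 0.0941 0.134 ] F [-1.2095  0.6322 -4.5377] gap 0.0015276867011118252
[[-0.6465 -0.0547  0.7609]
 [-0.0365  0.9985  0.0408]
 [-0.762  -0.0014 -0.6476]]
u,n 0.4007440098727654 -0.42603451826210015 Fu -4.516550379875106
```

View pics/i1.png

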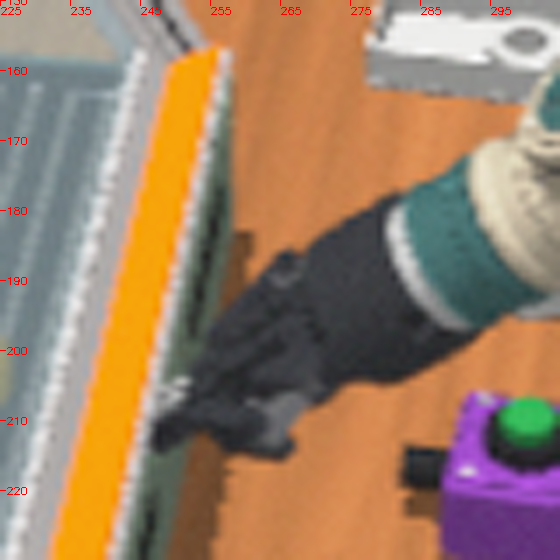

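View pics/i2.png

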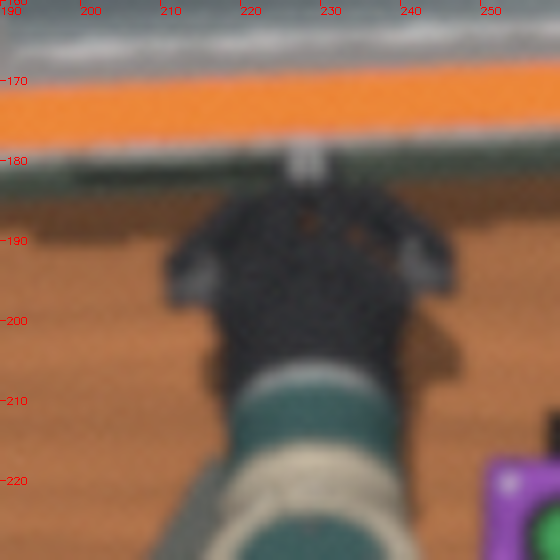

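The fingertips are under the lip with 4.5 N along the slope, which is contact. Pushing up 100 mm.

```bash
python3 -m jog '[{"x":-5,"y":0,"z":-0.9,"wx":0,"wy":0,"wz":0,"jaw":0},{"x":-15,"y":0,"z":-2.6,"wx":0,"wy":0,"wz":0,"jaw":0},{"x":-26,"y":0,"z":-4.6,"wx":0,"wy":0,"wz":0,"jaw":0},{"x":-38,"y":0,"z":-6.7,"wx":0,"wy":0,"wz":0,"jaw":0},{"x":-50,"y":0,"z":-8.8,"wx":0,"wy":0,"wz":0,"jaw":0},{"x":-62,"y":0,"z":-11,"wx":0,"wy":0,"wz":0,"jaw":0},{"x":-74,"y":0,"z":-13.1,"wx":0,"wy":0,"wz":0,"jaw":0},{"x":-85,"y":0,"z":-15,"wx":0,"wy":0,"wz":0,"jaw":0},{"x":-93,"y":0,"z":-16.5,"wx":0,"wy":0,"wz":0,"jaw":0},{"x":-98.5,"y":0,"z":-17.5,"wx":0,"wy":0,"wz":0,"jaw":0}]'
python3 - <<'E'
from h import *
o,R=st();print("u,n",o["ee_pos"]@eu,o["ee_pos"]@en,"Fu",o["force"]@eu,"eu in tool",R.T@eu)
for n in("scene","top"): cv2.imwrite(f"pics/{n}7.png",vision.snapshot(n)[:,:,::-1])
crop("scene7",180,130,100,110,5,"j1");crop("top7",155,125,170,60,4,"j2")
E
```

```text
clock: 11.85
ee_pos: [0.6181, 0.097, 0.2251]
orientation: [-0.063, 2.267, 0.027]
force: [-4.8, -1.1, -1.9]
finger_gap: 0.005
t 11.85 q [ 0.0519 -0.1291 -0.8061  0.0196  0.001  -0.0028] pos [0.6181 0.097  0.2251] F [-4.8161 -1.101  -1.9461] gap 0.0050762169514794505
[[-0.6406 -0.0545  0.7659]
 [-0.0361  0.9985  0.0408]
 [-0.767  -0.0015 -0.6416]]
u,n 0.5061785249702576 -0.42644282276972556 Fu -4.119688861063339 eu in tool [-0.9851 -0.0015 -0.1721]
```

View pics/j1.png

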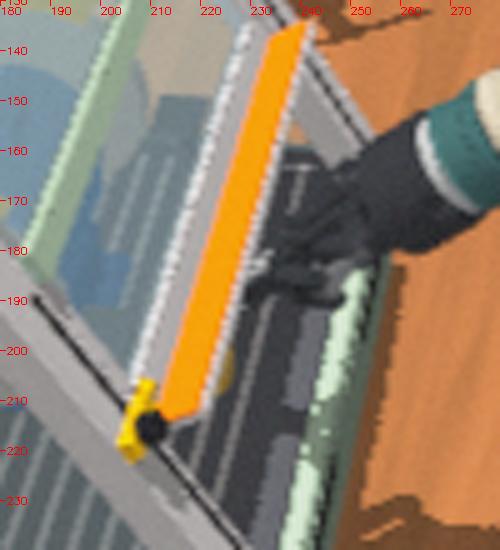

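View pics/j2.png

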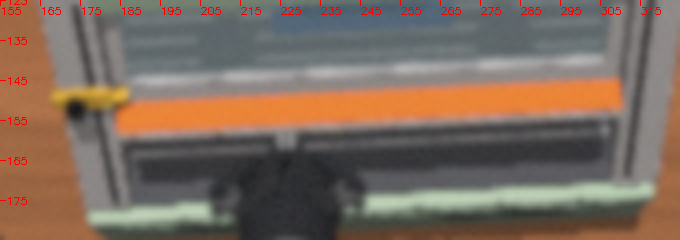

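```bash
python3 - <<'E'
from h import *
crop("scene7",198,198,36,28,20,"k1");crop("top7",164,140,40,28,20,"k2")
for k,a,b in [("LO",(184.5,158.5),(221,211.6)),("RO",(310.5,152),(242.6,136)),("LI",(184.2,151),(212,214.4))]:
    X=tri(a,b);print(k,1000*np.array([X@ey,X@eu,X@en]))
E
```

```text
LO [ 198.3472  525.5804 -405.3071]
RO [-210.8515  518.7482 -411.8695]
LI [ 199.9483  528.3827 -434.8411]
```

View pics/k1.png

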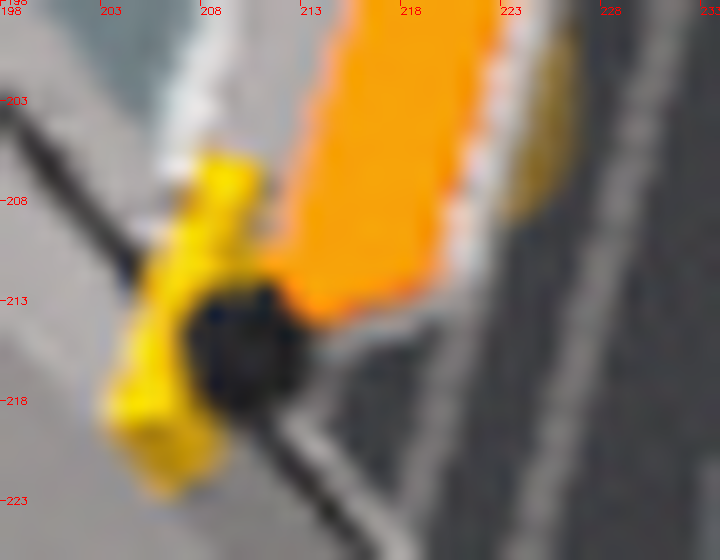

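View pics/k2.png

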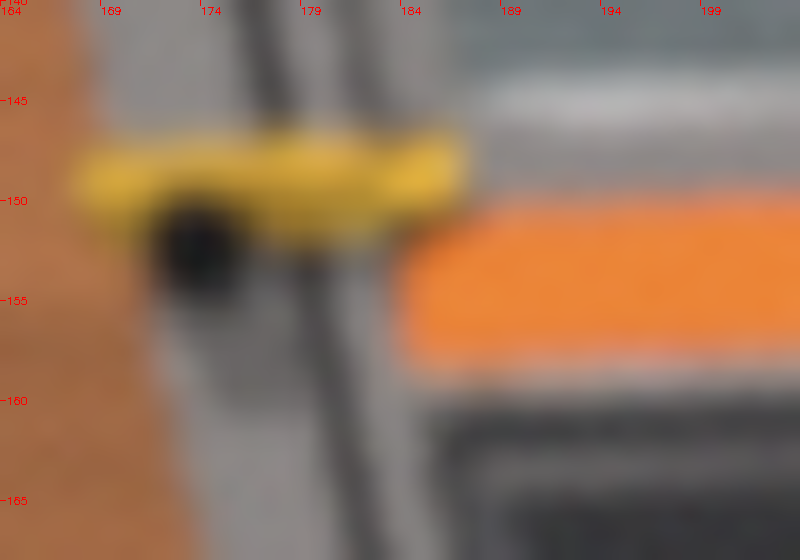

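Remaining ≈ 28 mm. I'll push 25 mm, then measure again.

```bash
python3 -m jog '[{"x":-4,"y":0,"z":-0.7,"wx":0,"wy":0,"wz":0,"jaw":0},{"x":-9,"y":0,"z":-1.6,"wx":0,"wy":0,"wz":0,"jaw":0},{"x":-14,"y":0,"z":-2.5,"wx":0,"wy":0,"wz":0,"jaw":0},{"x":-19,"y":0,"z":-3.3,"wx":0,"wy":0,"wz":0,"jaw":0},{"x":-22,"y":0,"z":-3.9,"wx":0,"wy":0,"wz":0,"jaw":0},{"x":-24,"y":0,"z":-4.2,"wx":0,"wy":0,"wz":0,"jaw":0},{"x":-24.6,"y":0,"z":-4.3,"wx":0,"wy":0,"wz":0,"jaw":0},{"x":-24.6,"y":0,"z":-4.3,"wx":0,"wy":0,"wz":0,"jaw":0},{"x":-24.6,"y":0,"z":-4.3,"wx":0,"wy":0,"wz":0,"jaw":0},{"x":-24.6,"y":0,"z":-4.3,"wx":0,"wy":0,"wz":0,"jaw":0}]'
python3 - <<'E'
from h import *
o,R=st();print("u,n",o["ee_pos"]@eu,o["ee_pos"]@en,"Fu",o["force"]@eu)
for n in("scene","top"): cv2.imwrite(f"pics/{n}8.png",vision.snapshot(n)[:,:,::-1])
crop("scene8",198,186,34,40,14,"l1");crop("top8",164,136,40,28,20,"l2")
crop("scene8",195,110,60,110,5,"l3");crop("top8",164,136,160,28,5,"l4")
E
```

```text
clock: 13.2
ee_pos: [0.6297, 0.0977, 0.2448]
orientation: [-0.063, 2.269, 0.027]
force: [-2.9, -1.3, -1.0]
finger_gap: -0.0
t 13.2 q [ 0.0521 -0.1338 -0.7589  0.0739  0.0011 -0.0027] pos [0.6297 0.0977 0.2448] F [-2.8858 -1.273  -1.0079] gap -4.725722363735408e-05
[[-0.6424 -0.0547  0.7644]
 [-0.0362  0.9985  0.041 ]
 [-0.7655 -0.0014 -0.6434]]
u,n 0.5289815697823241 -0.4266919825322774 Fu -2.348054789470398
```

View pics/l1.png

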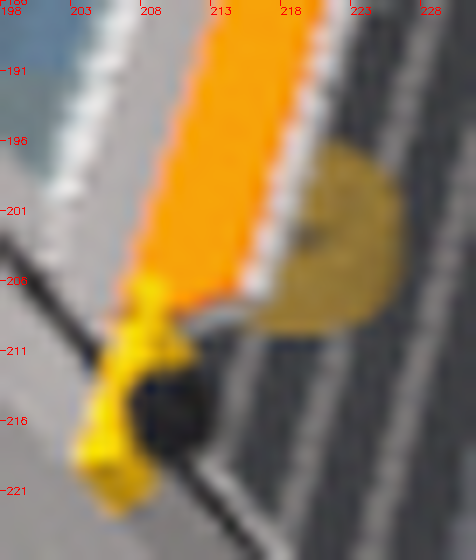

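View pics/l2.png

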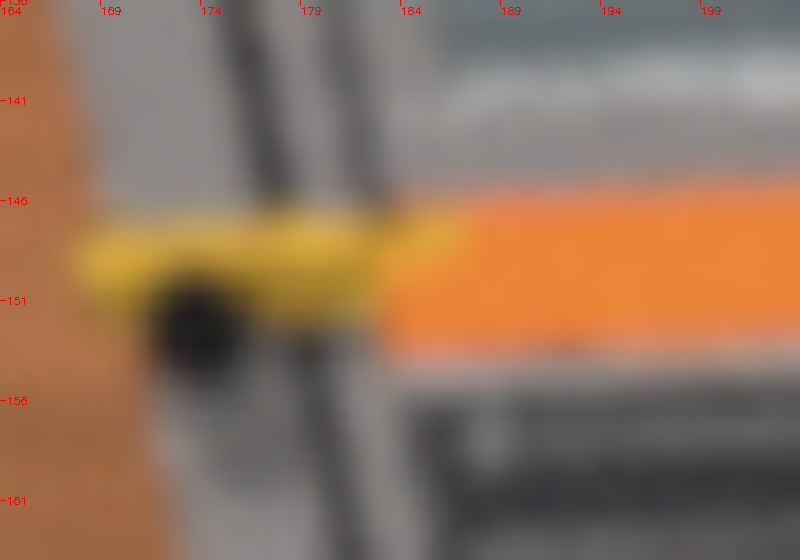

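View pics/l3.png

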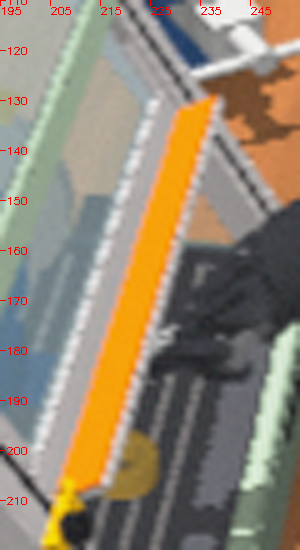

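View pics/l4.png

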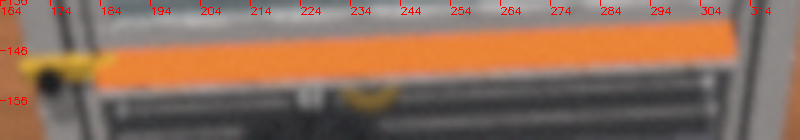

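The pointer is unmoved (scene corners (203,218.5)/(206,222.5), as before). I'll get a sub-pixel edge comparison of lip and pointer.

```bash
cat > m.py <<'E'
from h import *
import sys
from scipy.optimize import least_squares
def X(y,u,n): return y*ey+u*eu+n*en
def sig(img):
    im=cv2.imread(img).astype(float); return im[:,:,2]-im[:,:,0]
def edge(v,i0,step,hi,lo=None):  # walk from inside until below half level
    i=i0
    h=.5*v[i0] if lo is None else .5*(v[i0]+lo)
    for _ in range(14):
        j=i+step
        if v[j]<h: return i+step*(v[i]-h)/(v[i]-v[j])
        i=j
def edges_top(s,cols):   # orange lower & upper edge rows
    out=[]
    for c in cols:
        v=s[:,c]; r=int(np.argmax(np.where((np.arange(384)>135)&(np.arange(384)<185),v,-9)))
        out.append((c,edge(v,r,1,0),edge(v,r,-1,0)))
    return out
def linefit(n,pts,axis,nm,yr):
    pass
def lip(i):
    st_,ss=sig(f"pics/top{i}.png"),sig(f"pics/scene{i}.png")
    T=[(c,e) for c,e,_ in edges_top(st_,list(range(195,222,3))+list(range(245,300,3))) if e]
    Ti=[(c,e) for c,_,e in edges_top(st_,range(195,300,3)) if e]
    rows=range(ROW[i][0],ROW[i][1],3); S=[];Si=[]
    for r in rows:
        v=ss[r]; m=np.where((np.arange(512)>200)&(np.arange(512)<262),v,-9); c=int(np.argmax(m)); S.append((edge(v,c,1,0),r));Si.append((edge(v,c,-1,0),r))
    S=[s for s in S if s[0]];Si=[s for s in Si if s[0]]
    def r_(p,top,sc):
        u,n,dy_=p; o=[]
        for pts,nm in((top,"top"),(sc,"scene")):
            a,b=[proj(nm,X(y,u,n)+y*dy_*hx) for y in(.19,-.19)]
            t=(b-a)/np.linalg.norm(b-a)
            o+=[((q[0]-a[0])*t[1]-(q[1]-a[1])*t[0])/np.sqrt(len(pts)) for q in pts]
        return o
    for nm,a,b in(("outer top edge",T,S),("inner",Ti,Si)):
        s=least_squares(r_,[.42,-.41,0],args=(a,b),loss="soft_l1",f_scale=.1)
        print(i,nm,"u,n mm",s.x[:2]*1000,"yaw err deg",np.degrees(s.x[2]),"rms",np.sqrt(2*s.cost))
def mark(i):
    t,s=sig(f"pics/top{i}.png"),sig(f"pics/scene{i}.png")
    up=[(c,edge(t[:,c],148,-1,0,t[143,c])) for c in(172,174,175,176,178,180)]
    dn=[(c,edge(t[:,c],149,1,0,t[155,c])) for c in(178,179,180)]
    lf=[]
    for r in range(209,218):
        c=int(np.argmax(np.where((np.arange(512)>200)&(np.arange(512)<212),s[r],-9))); lf.append((edge(s[r],c,-1,0,s[r,c-6]),r))
    def r_(p):
        u,nf,d=p;o=[]
        for pts,nm,du,dn_ in((up,"top",.007,-d),(dn,"top",-.007,0),(lf,"scene",.007,-d)):
            a,b=[proj(nm,X(y,u+du,nf+dn_)) for y in(.25,.20)]; tt=(b-a)/np.linalg.norm(b-a)
            o+=[((q[0]-a[0])*tt[1]-(q[1]-a[1])*tt[0]) for q in pts if None not in q]
        o.append((proj("scene",X(.2493,u-.007,nf-d))-(205.6,222.3))@[.6,.77])
        return o
    q=least_squares(r_,[.549,-.42,.011]);print(i,"mark u,nf,d",q.x*1000,"rms",np.sqrt(np.mean(q.fun**2)),q.fun[-1])
ROW={0:(165,225),7:(145,200),8:(135,195),9:(135,195),10:(135,195)}
if __name__=="__main__":
    for i in map(int,sys.argv[1:]): lip(i); mark(i)
E
python3 m.py 0 7 8
```

```text
0 outer top edge u,n mm [ 461.2624 -374.2639] yaw err deg -0.02295408788532769 rms 0.13346139576022994
0 inner u,n mm [ 434.4248 -429.181 ] yaw err deg -0.02185466812905508 rms 0.11714806103326886
0 mark u,nf,d [ 550.6705 -422.0389   10.2335] rms 0.15079336131742432 -0.0728211867592907
7 outer top edge u,n mm [ 534.9794 -401.5975] yaw err deg -0.06649632488026389 rms 0.12642804013946884
7 inner u,n mm [ 526.6217 -442.7914] yaw err deg -0.055105364380897824 rms 0.12616968048759478
7 mark u,nf,d [ 550.6653 -422.0127   10.2605] rms 0.16403149189796973 -0.07129076083738596
8 outer top edge u,n mm [ 565.8911 -393.1367] yaw err deg -0.05913522769547879 rms 0.13420030896171495
8 inner u,n mm [ 557.1459 -434.6253] yaw err deg -0.055119933227264696 rms 0.128198042218243
8 mark u,nf,d [ 550.7339 -421.9863   10.3243] rms 0.15558879609205484 -0.0958687491947191
```

```bash
cat > m2.py <<'E'
from m import *
def pl(q,a,b):
    t=(b-a)/np.linalg.norm(b-a); return (q[0]-a[0])*t[1]-(q[1]-a[1])*t[0]
def lip2(i,verbose=True):
    tt,ss=sig(f"pics/top{i}.png"),sig(f"pics/scene{i}.png")
    E=edges_top(tt,list(range(195,222,3))+list(range(245,300,3)))
    T=[(c,e) for c,e,_ in E if e];Ti=[(c,f) for c,_,f in E if f]
    S=[];Si=[]
    for r in range(ROW[i][0],ROW[i][1],3):
        c=int(np.argmax(np.where((np.arange(512)>200)&(np.arange(512)<262),ss[r],-9))); a,b=edge(ss[r],c,1,0),edge(ss[r],c,-1,0)
        if a:S.append((a,r))
        if b:Si.append((b,r))
    # ends
    po=np.polyfit(*np.array(T).T,1);pi=np.polyfit(*np.array(Ti).T,1)
    so=np.polyfit(*np.array(S).T[::-1],1);si=np.polyfit(*np.array(Si).T[::-1],1)
    TL=[];TR=[];SL=[];SR=[]
    for f in(.6,.75):   # towards outer edge
        r=int(round((1-f)*np.polyval(pi,186)+f*np.polyval(po,186)));c=192
        v=tt[r]
        e=edge(v,c,-1,0); 
        if e:TL.append((e,r))
        r=int(round((1-f)*np.polyval(pi,308)+f*np.polyval(po,308)));e=edge(tt[r],303,1,0)
        if e:TR.append((e,r))
    for f in(.5,.65,.8):
        for rr,stp,L in((ROW[i][1]+5,1,SL),(ROW[i][0]-5,-1,SR)):
            for _ in range(3):
                c=int(round((1-f)*np.polyval(si,rr)+f*np.polyval(so,rr)))
            e=edge(ss[:,c],rr,stp,0)
            if e:L.append((c,e))
    def r_(p):
        u,n,dy_,yc,w=p;o=[]
        G=lambda y,nn:X(y,u,nn)+y*dy_*hx
        for pts,nm,nn in((T,"top",n),(S,"scene",n),(Ti,"top",n-w),(Si,"scene",n-w)):
            a,b=[proj(nm,G(yc+y,nn)) for y in(.19,-.19)]
            o+=[pl(q,a,b)/np.sqrt(len(pts)) for q in pts]
        for pts,nm,y in((TL,"top",.205),(TR,"top",-.205),(SL,"scene",.205),(SR,"scene",-.205)):
            a,b=[proj(nm,G(yc+y,nn)) for nn in(n,n-w)]
            o+=[pl(q,a,b)/np.sqrt(len(pts)) for q in pts]
        return np.array(o)
    s=least_squares(r_,[.42+.1*(i>0),-.41,0,-.005,.034],loss="soft_l1",f_scale=.2)
    J=s.jac;C=np.linalg.inv(J.T@J)*.04
    print(i,"u,n,dyaw,yc,w",s.x*[1e3,1e3,57.3,1e3,1e3],"sd u",1e3*np.sqrt(C[0,0]),"cost",s.cost,"ends",TL,TR,SL,SR)
if __name__=="__main__":
    for i in map(int,sys.argv[1:]): lip2(i);mark(i)
E
python3 m2.py 0 7 8
```

```text
0 u,n,dyaw,yc,w [ 422.7512 -406.2761   -0.1399   -3.3734   32.9876] sd u 0.7492875026896727 cost 0.15078575476028616 ends [(np.float64(187.5068493150685), 176), (np.float64(187.5), 177)] [(np.float64(307.4066666666667), 170), (np.float64(307.4577464788732), 171)] [(236, np.float64(237.3576923076923)), (237, np.float64(236.81923076923076)), (238, np.float64(236.6259842519685))] [(252, np.float64(157.55925925925925)), (253, np.float64(157.34191176470588)), (254, np.float64(156.8764705882353))]
0 mark u,nf,d [ 550.6705 -422.0389   10.2335] rms 0.15079336131742432 -0.0728211867592907
7 u,n,dyaw,yc,w [ 529.5637 -406.6647   -0.1842   -3.5633   33.238 ] sd u 0.6736184773991186 cost 0.08848432438842954 ends [(np.float64(183.50666666666666), 155), (np.float64(183.4927536231884), 156)] [(np.float64(310.078125), 149), (np.float64(310.1507936507937), 150)] [(217, np.float64(212.6654135338346)), (218, np.float64(212.35546875)), (219, np.float64(211.55494505494505))] [(236, np.float64(135.50416666666666)), (237, np.float64(134.86016949152543)), (238, np.float64(134.60357142857143))]
7 mark u,nf,d [ 550.6653 -422.0127   10.2605] rms 0.16403149189796973 -0.07129076083738596
8 u,n,dyaw,yc,w [ 552.8408 -405.6511   -0.1012   -3.7537   33.2497] sd u 0.9984961254672744 cost 0.2280725850880953 ends [] [(np.float64(310.65584415584414), 144), (np.float64(310.7191780821918), 145)] [(212, np.float64(207.37109375)), (214, np.float64(206.60416666666666)), (215, np.float64(204.68939393939394))] [(234, np.float64(129.41743119266056)), (235, np.float64(129.38028169014083)), (236, np.float64(129.1474820143885))]
8 mark u,nf,d [ 550.7339 -421.9863   10.3243] rms 0.15558879609205484 -0.0958687491947191
```

The lip centre is at u ≈ 548.8 and the mark at ≈ 550.7; touch gives the lip at 547.7. Nudging another 2 mm up.

```bash
python3 -m jog '[{"x":-0.5,"y":0,"z":-0.1,"wx":0,"wy":0,"wz":0,"jaw":0},{"x":-1,"y":0,"z":-0.2,"wx":0,"wy":0,"wz":0,"jaw":0},{"x":-1.5,"y":0,"z":-0.3,"wx":0,"wy":0,"wz":0,"jaw":0},{"x":-2,"y":0,"z":-0.4,"wx":0,"wy":0,"wz":0,"jaw":0},{"x":-2.3,"y":0,"z":-0.4,"wx":0,"wy":0,"wz":0,"jaw":0},{"x":-2.3,"y":0,"z":-0.4,"wx":0,"wy":0,"wz":0,"jaw":0},{"x":-2.3,"y":0,"z":-0.4,"wx":0,"wy":0,"wz":0,"jaw":0},{"x":-2.3,"y":0,"z":-0.4,"wx":0,"wy":0,"wz":0,"jaw":0},{"x":-2.3,"y":0,"z":-0.4,"wx":0,"wy":0,"wz":0,"jaw":0},{"x":-2.3,"y":0,"z":-0.4,"wx":0,"wy":0,"wz":0,"jaw":0}]'
python3 - <<'E'
from h import *
o,R=st();print("u,n",o["ee_pos"]@eu,o["ee_pos"]@en,"Fu",o["force"]@eu)
for n in("scene","top"): cv2.imwrite(f"pics/{n}9.png",vision.snapshot(n)[:,:,::-1])
E
python3 m2.py 9
```

```text
clock: 14.55
ee_pos: [0.6306, 0.0978, 0.2465]
orientation: [-0.063, 2.27, 0.027]
force: [-4.2, -1.8, -1.9]
finger_gap: 0.002
t 14.55 q [ 0.0521 -0.1341 -0.7546  0.0792  0.0011 -0.0027] pos [0.6306 0.0978 0.2465] F [-4.1506 -1.8369 -1.8549] gap 0.001553959405130842
[[-0.6429 -0.0547  0.764 ]
 [-0.0363  0.9985  0.041 ]
 [-0.7651 -0.0014 -0.6439]]
u,n 0.5309145126696084 -0.42666454106744145 Fu -3.72830948819182
9 u,n,dyaw,yc,w [ 553.9151 -406.4726   -0.1601   -3.9387   33.3463] sd u 0.7982990395832332 cost 0.11519899379256655 ends [] [(np.float64(310.78767123287673), 144), (np.float64(310.89230769230767), 145)] [(212, np.float64(206.76492537313433)), (213, np.float64(206.38432835820896)), (214, np.float64(205.82843137254903))] [(234, np.float64(129.26717557251908)), (235, np.float64(128.98295454545453)), (236, np.float64(128.40625))]
9 mark u,nf,d [ 550.678  -421.9541   10.4272] rms 0.1489694347723385 -0.08547193292770658
```

Level within about 1 mm. I'll withdraw: first straight down the slope away from the lip, then back along the fingers.

```bash
python3 -m jog '[{"x":3,"y":0,"z":0.5,"wx":0,"wy":0,"wz":0,"jaw":0},{"x":7,"y":0,"z":1.2,"wx":0,"wy":0,"wz":0,"jaw":0},{"x":12,"y":0,"z":2,"wx":0,"wy":0,"wz":0,"jaw":0},{"x":16,"y":0,"z":-2,"wx":0,"wy":0,"wz":0,"jaw":0},{"x":17,"y":0,"z":-15,"wx":0,"wy":0,"wz":0,"jaw":0},{"x":17,"y":0,"z":-35,"wx":0,"wy":0,"wz":0,"jaw":0},{"x":17,"y":0,"z":-60,"wx":0,"wy":0,"wz":0,"jaw":0},{"x":17,"y":0,"z":-85,"wx":0,"wy":0,"wz":0,"jaw":0},{"x":17,"y":0,"z":-100,"wx":0,"wy":0,"wz":0,"jaw":0},{"x":17,"y":0,"z":-100,"wx":0,"wy":0,"wz":0,"jaw":0}]'
python3 - <<'E'
from h import *
o,R=st()
for n in("scene","top"): cv2.imwrite(f"pics/{n}10.png",vision.snapshot(n)[:,:,::-1])
crop("scene10",198,180,34,46,12,"n1")
E
python3 m2.py 10
```

```text
clock: 15.9
ee_pos: [0.5431, 0.0932, 0.3002]
orientation: [-0.063, 2.266, 0.028]
force: [0.9, 0.0, -0.1]
finger_gap: 0.002
t 15.9 q [ 0.0518 -0.3915 -0.8059  0.2812  0.0015 -0.003 ] pos [0.5431 0.0932 0.3002] F [ 0.8554  0.0339 -0.0763] gap 0.0021112123275134295
[[-0.6398 -0.0549  0.7666]
 [-0.0362  0.9985  0.0413]
 [-0.7677 -0.0014 -0.6408]]
10 u,n,dyaw,yc,w [ 553.8769 -406.5325   -0.1533   -3.98     33.3603] sd u 0.7905591590165282 cost 0.11043759827829197 ends [] [(np.float64(310.7808219178082), 144), (np.float64(310.91269841269843), 145)] [(212, np.float64(206.76277372262774)), (213, np.float64(206.36111111111111)), (214, np.float64(205.81460674157304))] [(234, np.float64(129.27067669172934)), (235, np.float64(129.0206611570248)), (236, np.float64(128.41666666666666))]
10 mark u,nf,d [ 550.7043 -422.1523   10.1971] rms 0.15056841544952593 -0.09047473359674456
```

View pics/scene10.png

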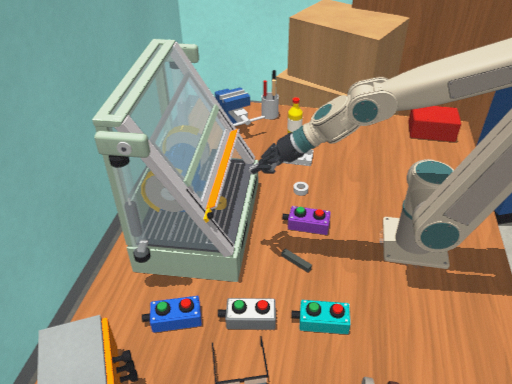

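View pics/n1.png

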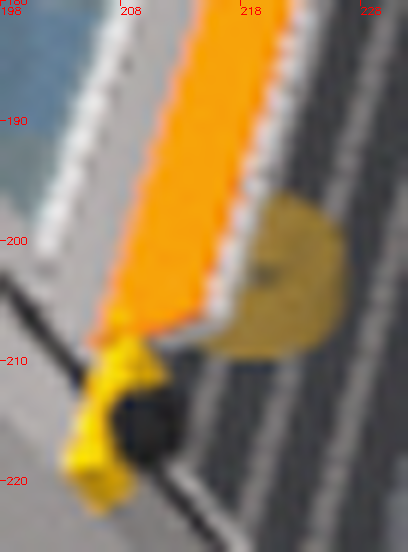

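View pics/top10.png

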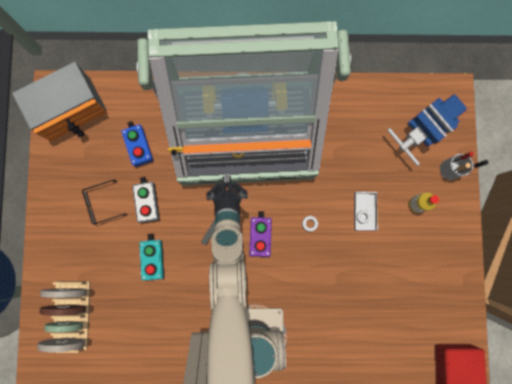

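The window stayed where it was left: lip centre about 549.9, mark about 550.7. The robot is clear (TCP x = 0.543, z = 0.300), and the other objects look unmoved in both views. Handing in.

```bash
python3 -c "
from workcell import arm
print(arm.close_job())"
```

```text
the job is handed in; nothing more can be done
None
```

The job is handed in: I pressed the green start button first, then pushed the window up level with the yellow pointer and left it standing there. It took about 16 s of the 50 s allowed.

- **Start button:** I pressed the grey station's green button with the fingers shut. It bottomed out at z = 0.066 m with about 20 N on the wrist, then sprang back in the picture. The red button was not touched.
- **Window:** I pushed the lip from beneath with the shut fingers, about 4 N along the slope, without pinching it, then backed away downwards.
- **Level:** After I backed away, the pictures put the lip's centre at 549.9 mm up the slope and the pointer's centre line at 550.7 mm. Just before, the finger contact had put the lip at about 549.6 mm. My first, rougher fit put the pointer at 549.8 mm, so they are level to about 1 mm.
- **Other checks:** The pointer measured the same before and after, the wrist force was back near zero, and nothing else on the bench had visibly moved.
- **Failed steps:** The first move call was refused for its format, without any motion. One way of measuring the lip height from long edges gave useless values, so I added the lip's ends and its known length.

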